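# Size a ceramic rod in the ring stand

## Task

Take the white ceramic rod out of the tube rack and size it in the ring stand: lower it upright, foot first, down through the rings from the top until one ring stops it, and leave it standing there by itself. The rod is brittle and the ring arms are only clamped by hand, so some sit a little off: feel your way past a rim rather than pushing hard, set the rod down instead of letting it drop, and leave the other glassware where it stands.

Things in the scene. Friction and masses are not known exactly. Their poses are not given: they have to be found in the camera images.
- rod: Straight round white ceramic rod, diameter 16 mm, length 180 mm, about 0.1 kg, its foot edge slightly chamfered (about 1 mm). It starts upright in one of the three places of the rack and stands 58 mm taller than the two tubes. Origin: centre of its foot (lower end); z runs along the rod to its top.
- rack: Fixed white plastic tube rack, 60 x 150 mm (its x, y), 70 mm high: a floor plate whose upper face is 8 mm above the table and a top plate (62 to 70 mm) with three 18.5 mm holes in line along its y, at -45, 0 and +45 mm. Origin: centre of its underside, on the table.
- stand: Fixed ring stand: grey base 150 x 110 mm, 12 thick (x -45 to +105 mm), a 12 mm post 150 mm high at x = +70 mm, and five level aluminium rings, 8 mm thick, on arms from the post, one above the other, shrinking downwards. Origin: on the table under the rings' nominal axis; x points to the post, z up. Arms do not yield to gentle force; above 20 N between rod and stand counts as forcing.
- wide_rings (a point): Centre of the upper face of the top ring (135 mm high, bore 38 mm, outer 48). The second ring lies below it on the same axis: upper face 113 mm high, bore 34, outer 44. The rod passes both freely. Axes as the stand's.
- third_nominal (a point): Nominal centre of the upper face of the third ring (91 mm high, bore 18.5 mm, outer 40; the rod just passes). The real ring has its 70 mm arm turned about the post by an untold angle, so its centre lies anywhere up to 8 mm to either side along the stand's y (and at most 0.5 mm towards the post); this point stays on the stand's axis.
- low_nominal (a point): Point on the stand's axis 34 mm above the table. The fourth ring (bore 10 mm, outer 36, centred on the axis) stops the rod; its upper face is clamped anywhere from 34 to 74 mm above the table, not told. A fifth ring (21 mm high, bore 6, outer 24) lies below and is not reached.
- tube1: Closed glass test tube, diameter 16 mm (rim 19), 122 mm long, upright in another place of the rack; leave it. Origin: centre of its foot.
- tube2: The second such test tube, 122 mm long, upright in the remaining place of the rack; leave it. Origin: centre of its foot.
- beaker: Glass beaker, diameter 60 mm, 70 mm high, in front of the stand; leave it. Origin: centre of its underside.
- flask: Conical glass flask, diameter 58 mm, 84 mm high; leave it. Origin: centre of its underside.
- volumetric: Round glass flask with a long thin neck, diameter 62 mm, 168 mm high; leave it. Origin: centre of its underside.
- dish: Shallow white dish, diameter 72 mm, 18 mm high; leave it. Origin: centre of its underside.
- jar: Small jar with orange cap, diameter 36 mm, 75 mm high; leave it. Origin: centre of its underside.
There are look-alikes about, which are no part of the job. Leave any blue look-alike of the rod alone.

How it is judged:
On the way, in this order (a step that is already met when the one before it is completed fails the run):
1. the rod is out of the rack, its foot above the first ring's height (height (world z) of rod above 0.137 m), for 0.1 s.
2. the rod's foot is inside the second ring (height (world z) of rod between 0.083 and 0.109 m and horizontal distance between rod and stand below 0.013 m and angle between rod's own z axis and vertical below 0.2 rad), for 0.1 s.
3. the rod's foot has passed the third ring (height (world z) of rod below 0.079 m and horizontal distance between rod and stand below 0.013 m), for 0.1 s.
At the end, for the whole second after the job is handed in: The rod stands by itself at rest in the stand, upright within 0.12 rad, through the first three rings with its foot on the fourth (foot 30 to 77 mm above the table, within 13 mm of the stand's axis) (height (world z) of rod between 0.03 and 0.077 m and horizontal distance between rod and stand below 0.013 m and angle between rod's own z axis and vertical below 0.12 rad and contact force between rod and stand above 0.2 N and linear speed of rod below 0.02 m/s); the robot touches nothing.
It fails at once if the rod is forced against the stand (contact force between rod and stand above 20 N).
It fails at once if the rod is dropped in the rings (horizontal distance between rod and stand below 0.018 m and height (world z) of rod below 0.13 m and linear speed of rod above 0.22 m/s).
It fails at once if other glassware is disturbed (moved more than 30 mm) (distance of any of tube1, tube2, beaker, flask, volumetric, dish, jar from where it was at the start of the episode above 0.03 m).
It also fails if it takes over 64 s, if anything falls off the work surface, if the arm or the gripper's body presses on something with over 40 N, if the wrist force passes 120 N, or if a joint passes its speed limit or range.

## Robot

A 6-joint arm with a two-finger parallel gripper is mounted at the origin on the work surface. World frame = base frame: x ahead of the robot, y to its left, z up, the work surface at z = 0. Lengths are in m, angles in rad, forces in N, time in s.
With the tool pointing down it reaches from about 0.375 to 0.925 m from the base axis. Payload 5.7 kg.
Tool frame: the origin (TCP) lies midway between the tips of the shut fingers; the grasp point (between the pads) lies 19 mm behind it; z points along the fingers, y is the line along which they close (so a half turn about z gives the same grasp; the last joint's range is limited). The gripper opens to 88 mm and grips with 3 to 60 N. Pads are 20 mm wide; open, the fingers measure 115 mm over their backs; the gripper's body (75 mm by 178 mm) begins 61 mm behind the grasp point.
Start: joints at [1.039, 0.359, 1.51, -0, 1.272, -0.115], TCP at [0.243, 0.549, 0.223] pointing down, gripper open.
Joint ranges: [-2.97, 2.97], [-1.01, 2.36], [0.21, 2.38], [-0.96, 4.11], [0.2, 2.71], [-2.98, 2.98]. Speed limits (rad/s): [2.39, 2.39, 3.14, 3.14, 3.14, 3.14].

## Interface

Orientations are given as a unit quaternion [x, y, z, w].
In Python, from bench import move_ptp, servo_line, goto_joints, move_gripper, sleep, inverse_kinematics, capture, PlanningError, close_job, spot_in, silhouettes, current_clock, current_joint_pos, current_qvel, current_joint_torque, current_position, current_orientation, current_force, current_torque, current_finger_gap, current_grip_force gives the robot as it stands. Calls block until the motion is done:
- move_ptp(position, orientation): joint-space move of the TCP to a pose.
- servo_line(position, orientation=None, rate=0.15, contact_N=None): straight line of the TCP; orientation=None keeps the orientation; rate is the mean speed in m/s. With contact_N (N) it stops when the force on the tool has changed by that much, and returns True; else False.
- goto_joints(angles): joint-space move.
- move_gripper(opening): finger opening in m; the grip force is fixed at half the most; returns when the fingers have stopped.
- sleep(seconds).
- inverse_kinematics(position, orientation): joint angles nearest the present ones, or None.
- capture(name): name is "scene" or "top"; returns a dict with "image" (480x640x3 uint8, blue, green, red), "range_z" (480x640 float32, m along the optical axis (not along the pixel's ray), 0 where there is no reading), "intrinsics" (3x3 intrinsics, pixels), "R" (3x3) and "t" (3): a world point X has camera coordinates R X + t. Camera axes: x right, y down, z forward; pixel columns grow to the right and rows downward; lengths in m; the calibration is good to about 2 mm. A picture is of the moment at which its call begins.
A pose or a line that the arm cannot do raises PlanningError and nothing moves.
- close_job(): hands the job in; it is judged then, once.
Trained networks look in the newest picture that a camera, given by its name, has taken for a name from the list of things; names that differ only in an ending like _2 or _b are one class to them, and where a whole thing is asked for, a point or a joint stands for the part that bears it (a point fixed in the world has none). Each returns a list of dicts, best first, with "conf" (0 to 1); they miss things now and then, are a little off and sometimes report something else, mostly with a low value. They report only what shows in the picture. A call takes as long as a camera call. They do not tell look-alikes from the thing itself.
- spot_in(camera, query): "xy" ([column, row] in pixels, amid what is visible of it).
- silhouettes(camera, query): "region" (480x640 bool, what is visible of it) and "xy" ([column, row] in pixels, amid what is visible of it).
Readings, each from a call of its own:
- current_clock(): time.
- current_joint_pos(): joint angles.
- current_qvel(): joint speeds.
- current_joint_torque(): joint torques, N m.
- current_position(): TCP position.
- current_orientation(): TCP orientation.
- current_force(): force on the tool from outside, world axes, zero at the start.
- current_torque(): the same for the moment, N m.
- current_finger_gap(): finger opening in m.
- current_grip_force(): force on a finger pad.
Only numpy, scipy, OpenCV 4.12 (cv2) and the standard library are available. Lean on these libraries where they do the work, as an engineer would, in place of code of your own. Each camera call takes 0.05 s, during which the arm holds its last target. There are 200 camera calls.

## Working session

There is one attempt and no reset: what is moved stays moved. The work goes in short steps, each a Python script; the robot and the scene stay as the last script left them, time stands still between calls to the robot, and variables do not carry over. Pictures are saved under pics/ and viewed, at most 10 in all, crops included, and the job is handed in when it is done.

```bash
ls; mkdir -p pics
python3 - <<'E'
from bench import *
import cv2,numpy as np,pickle
for n in("scene","top"):
    c=capture(n); cv2.imwrite(f"pics/{n}0.png",c["image"]); pickle.dump(c,open(f"{n}0.pkl","wb"))
    print(n,c["intrinsics"].tolist(),(-c["R"].T@c["t"]).round(3),c["R"].round(3).tolist())
    for q in("rod","rack","stand"):
        for d in spot_in(n,q)[:3]:
            u,v=map(int,d["xy"]);print(q,round(d["conf"],2),u,v)
print(current_clock(),current_orientation())
E
```

```text
pics
scene [[535.9179573703683, 0.0, 323.69456673659073], [0.0, 535.9179573703683, 238.0375304869579], [0.0, 0.0, 1.0]] [1.118 0.604 0.75 ] [[-0.735, 0.678, -0.014], [0.42, 0.439, -0.794], [-0.532, -0.589, -0.608]]
rod 0.82 452 250
rod 0.68 397 242
rack 0.85 408 295
rack 0.75 397 242
stand 0.59 276 230
top [[573.6658492572419, 0.0, 321.2041342398814], [0.0, 573.6658492572419, 238.1790208907326], [0.0, 0.0, 1.0]] [ 0.403 -0.028  1.453] [[-0.016, -1.0, -0.013], [-0.995, 0.018, -0.1], [0.1, 0.012, -0.995]]
rod 0.6 239 297
rod 0.41 269 261
rack 0.8 259 262
rack 0.74 268 261
stand 0.94 392 241
stand 0.67 319 293
0.4 [ 2.06885100e-01  9.78365227e-01 -1.87304932e-04 -5.61543542e-05]
```

View pics/scene0.png

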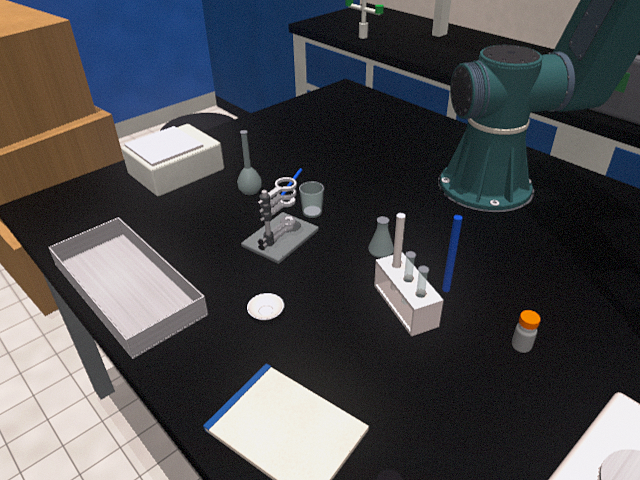

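View pics/top0.png

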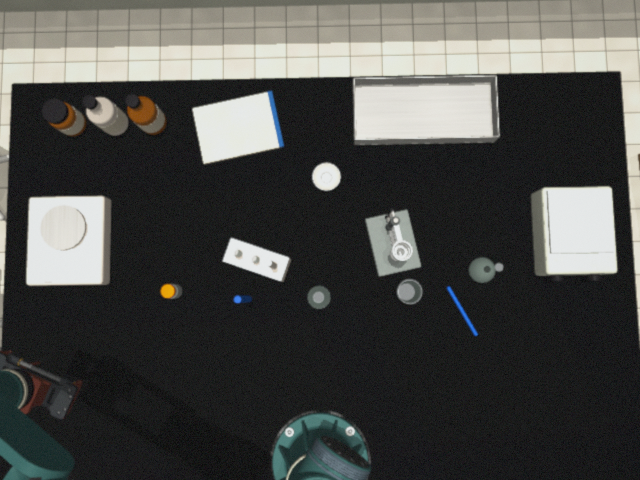

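The scene view shows the white rod in the rack place nearest the flask (top at (400,215)), and blue look-alikes at (453,250) and lying by the stand. The stand is at (280,225). The top view shows the rack at (257,260), the rod at about (273,265) and the rings at (401,252).

```bash
cat > h.py <<'E'
import numpy as np,cv2,pickle
def cloud(c):
    K=c["intrinsics"];z=c["range_z"];v,u=np.mgrid[:480,:640]
    p=np.stack([(u-K[0,2])/K[0,0]*z,(v-K[1,2])/K[1,1]*z,z],-1)
    w=(p-c["t"])@c["R"]; w[z==0]=np.nan; return w
def proj(c,X):
    p=c["K"] if 0 else c["intrinsics"]@(c["R"]@np.asarray(X,float)+c["t"]); return p[:2]/p[2]
def ray(c,uv,h):  # intersect pixel ray with plane z=h
    d=c["R"].T@np.linalg.inv(c["intrinsics"])@np.array([uv[0],uv[1],1.]);o=-c["R"].T@c["t"]
    return o+d*(h-o[2])/d[2]
E
python3 - <<'E'
from h import *
S=pickle.load(open("scene0.pkl","rb"));T=pickle.load(open("top0.pkl","rb"))
for n,c in(("S",S),("T",T)):
    w=cloud(c);x,y,z=w[...,0],w[...,1],w[...,2]
    roi=np.zeros((480,640),bool)
    if n=="S": roi[200:340,360:445]=1
    else: roi[230:285,215:300]=1
    m=roi&(abs(z-.07)<.004)&(c["image"].min(2)>130)
    r=cv2.minAreaRect(w[m][:,:2].astype(np.float32)*1000);print(n,"rack",m.sum(),r)
    m=roi&(z>.135)&(c["image"].min(2)>90); p=w[m];print("rod",len(p),np.nanmean(p,0),np.nanmax(p[:,2]))
    roi[:]=0
    if n=="S": roi[170:262,235:325]=1
    else: roi[205:280,360:428]=1
    m=roi&(abs(z-.012)<.005)
    r=cv2.minAreaRect(w[m][:,:2].astype(np.float32)*1000);print("base",m.sum(),r)
    for h in(.135,.113,.091):
        p=w[roi&(abs(z-h)<.005)];print(h,len(p),np.nanmean(p,0).round(4) if len(p) else 0, np.nanmin(p,0).round(4) if len(p) else 0, np.nanmax(p,0).round(4) if len(p) else 0)
a=cv2.resize(S["image"][165:265,230:330],(400,400),interpolation=2);b=cv2.resize(T["image"][200:280,355:435],(400,400),interpolation=2)
cv2.imwrite("pics/crop1.png",np.hstack([a,b]))
E
```

```text
S rack 1248 ((494.5413513183594, 147.73590087890625), (153.6541748046875, 61.596527099609375), 70.38561248779297)
rod 218 [0.48302762 0.10827525 0.16591939] 0.18962347927879003
base 1593 ((471.6442565917969, -269.6772155761719), (380.0700378417969, 197.2080841064453), 56.00507354736328)
0.135 279 [ 0.5409 -0.1883  0.134 ] [ 0.4807 -0.2188  0.13  ] [ 0.6046 -0.1692  0.1394]
0.113 214 [ 0.5504 -0.1841  0.1122] [ 0.4872 -0.2164  0.1082] [ 0.6039 -0.1698  0.1179]
0.091 232 [ 0.5471 -0.1853  0.0901] [ 0.4879 -0.2181  0.0861] [ 0.6044 -0.1687  0.0959]
T rack 1066 ((493.45330810546875, 147.1771240234375), (150.8150634765625, 59.92024230957031), 70.04706573486328)
rod 58 [0.4778053  0.10532543 0.17970941] 0.19439868880390512
base 1697 ((535.6328125, -193.40301513671875), (168.43304443359375, 187.46920776367188), 88.66336059570312)
0.135 266 [ 0.5337 -0.192   0.1353] [ 0.4816 -0.2217  0.13  ] [ 0.6003 -0.1726  0.1398]
0.113 86 [ 0.5328 -0.1955  0.1125] [ 0.4858 -0.2195  0.1081] [ 0.5993 -0.1728  0.1179]
0.091 130 [ 0.5196 -0.1973  0.0907] [ 0.489  -0.2162  0.0863] [ 0.5979 -0.1708  0.0958]
```

View pics/crop1.png

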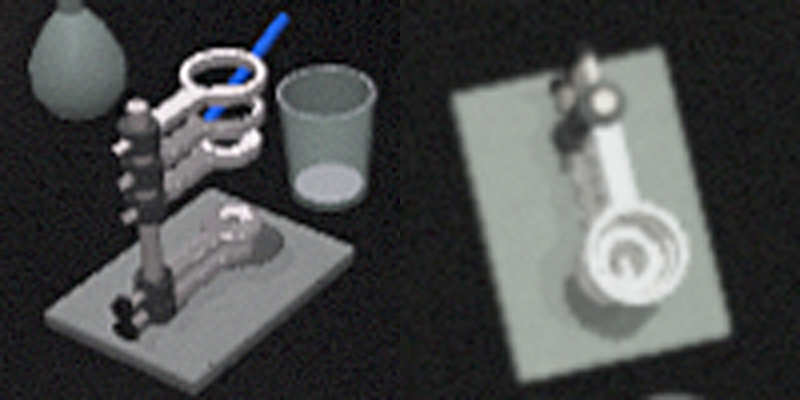

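```bash
cat > fit.py <<'E'
from h import *
from scipy.optimize import minimize
S=pickle.load(open("scene0.pkl","rb"));T=pickle.load(open("top0.pkl","rb"))
def base(c,u0,u1,v0,v1):
    w=cloud(c);g=c["image"].astype(int);m=np.zeros((480,640),np.uint8)
    m[v0:v1,u0:u1]=(g.min(2)[v0:v1,u0:u1]>50)
    n,l,st,_=cv2.connectedComponentsWithStats(m);k=1+np.argmax(st[1:,4])
    v,u=np.nonzero((l==k)&(abs(w[...,2]-.012)<.006))
    P=np.array([ray(c,p,.012)[:2] for p in zip(u,v)],np.float32)*1000
    return cv2.minAreaRect(P)
for n,c,b in(("T",T,(362,425,205,281)),("S",S,(236,322,210,264))):
    r=base(c,*b);print(n,r,cv2.boxPoints(r).round(1).tolist())
for n,c,b in(("T",T,(362,425,205,281)),("S",S,(236,325,170,262))):
    w=cloud(c);m=np.zeros((480,640),bool);m[b[2]:b[3],b[0]:b[1]]=1
    m&=abs(w[...,2]-.135)<.004
    m&=(w[...,0]<.535)
    P=w[m][:,:2]; 
    # annulus fit r 19..24
    f=lambda q:np.mean(np.minimum(np.abs(np.hypot(*(P-q).T)-.0215),.006))
    o=minimize(f,np.array([.505,-.195]),method="Nelder-Mead");print(n,"top ring",o.x,o.fun,len(P))
    m=np.zeros((480,640),bool);m[b[2]:b[3],b[0]:b[1]]=1
    m&=(w[...,2]>.136)&(w[...,2]<.156);print("post top?",np.nanmean(w[m&(w[...,0]>.55)],0))
E
python3 fit.py
```

```text
T ((533.7750854492188, -191.413818359375), (151.11073303222656, 112.86204528808594), 11.994016647338867) [[448.1000061035156, -151.89999389648438], [471.6000061035156, -262.29998779296875], [619.4000244140625, -230.89999389648438], [596.0, -120.5]]
S ((538.3740234375, -186.89450073242188), (154.27584838867188, 113.53973388671875), 11.997075080871582) [[451.1000061035156, -147.39999389648438], [474.70001220703125, -258.5], [625.5999755859375, -226.39999389648438], [602.0, -115.30000305175781]]
T top ring [ 0.50452337 -0.19793084] 0.001805913964619766 131
post top? [ 0.57435337 -0.18311775  0.14183707]
S top ring [ 0.50695295 -0.19660342] 0.0016397849775457926 121
post top? [ 0.57795777 -0.18087687  0.14141354]
```

```bash
cat > third.py <<'E'
from h import *
from scipy.optimize import minimize
import sys
a=np.deg2rad(12);R=np.array([[np.cos(a),np.sin(a)],[-np.sin(a),np.cos(a)]])
def run(c,O,nm):
    w=cloud(c);q=(w[...,:2]-O)@R.T*1000
    m=(abs(w[...,2]-.091)<.003)&(np.hypot(q[...,0],q[...,1])<32)&(q[...,0]<12)
    P=q[m];print(nm,len(P),P.mean(0).round(1))
    # signed fit: points must lie in annulus 9.25..20 centred (0.3,y)
    for y in range(-9,10,1):
        x=70-np.sqrt(70**2-y*y);r=np.hypot(P[:,0]-x,P[:,1]-y)
        print(y,round(np.mean(np.minimum(np.maximum(0,np.maximum(9.25-r,r-20)),4)),2),end="; ")
    print()
S=pickle.load(open("scene0.pkl","rb"));T=pickle.load(open("top0.pkl","rb"))
run(T,[.5045,-.1978],"T");run(S,[.5075,-.1955],"S")
def rend(c,O,box,sc):
    im=cv2.resize(c["image"][box[1]:box[3],box[0]:box[2]],None,fx=sc,fy=sc,interpolation=2);outs=[]
    for ys in(-5,0,5):
        j=im.copy()
        for y,z,r,col in((0,.135,19,(0,255,0)),(ys,.091,9.25,(0,0,255)),(ys,.091,20,(255,255,0))):
            t=np.linspace(0,2*np.pi,60)
            p=[proj(c,[*(np.array(O)+R.T@np.array([r*np.cos(k)+y*y/140,y+r*np.sin(k)])/1000),z]) for k in t]
            p=((np.array(p)+.5-np.array(box[:2]))*sc).astype(int)
            cv2.polylines(j,[p],True,col,1)
        outs.append(j)
    return np.hstack(outs)
b1=rend(T,[.5045,-.1978],(385,235,417,267),8);b2=rend(S,[.5075,-.1955],(270,170,302,208),8)
cv2.imwrite("pics/third.png",np.vstack([b1,b2]))
E
python3 third.py
```

```text
T 68 [-0.3 -5. ]
-9 0.92; -8 0.75; -7 0.59; -6 0.46; -5 0.3; -4 0.17; -3 0.09; -2 0.03; -1 0.01; 0 0.05; 1 0.12; 2 0.26; 3 0.45; 4 0.67; 5 0.93; 6 1.23; 7 1.51; 8 1.81; 9 2.09; 
S 54 [-0.6  5.8]
-9 1.51; -8 1.22; -7 0.94; -6 0.66; -5 0.41; -4 0.27; -3 0.21; -2 0.23; -1 0.27; 0 0.32; 1 0.42; 2 0.54; 3 0.67; 4 0.79; 5 0.87; 6 0.97; 7 1.07; 8 1.18; 9 1.33;
```

View pics/third.png

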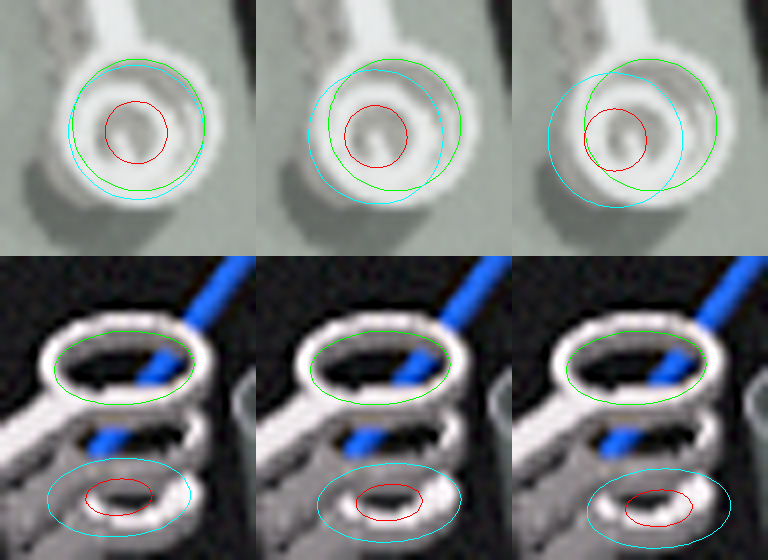

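```bash
cat >> h.py <<'E'
def q_of(deg):
    p=np.deg2rad(90-deg)/2; return [float(np.sin(p)),float(np.cos(p)),0.,0.]
E
python3 - <<'E'
from bench import *
from h import *
rod=np.array([.4786,.1052]);st=np.array([.5055,-.197])
for d in(-20,160):
    q=q_of(d);print(d,[inverse_kinematics(list(p),q) for p in([*rod,.143],[*rod,.3],[*st,.3],[*st,.17])])
E
```

```text
-20 [array([ 7.52945616e-02,  2.96653758e-01,  1.83798051e+00, -4.44089210e-16,
        1.00695839e+00,  4.24360412e-01]), array([ 7.52945616e-02,  1.31354682e-01,  1.62677780e+00, -4.44089210e-16,
        1.38346017e+00,  4.24360412e-01]), array([-4.98948441e-01,  2.12875114e-01,  1.52430458e+00, -4.44089210e-16,
        1.40441296e+00, -1.49882591e-01]), array([-4.98948441e-01,  3.32151880e-01,  1.69811914e+00, -4.44089210e-16,
        1.11132164e+00, -1.49882591e-01])]
160 [array([ 7.52945616e-02,  2.96653758e-01,  1.83798051e+00, -4.44089210e-16,
        1.00695839e+00, -2.71723224e+00]), array([ 7.52945616e-02,  1.31354682e-01,  1.62677780e+00, -4.44089210e-16,
        1.38346017e+00, -2.71723224e+00]), None, None]
```

Run:
```python
from bench import *
from h import *
rod=np.array([.4786,.1052]);q=q_of(-20)
move_ptp([*rod,.26],q)
servo_line([*rod,.143],rate=.1)
move_gripper(0.0)
print(current_finger_gap(),current_grip_force(),current_force().round(2),current_position())
servo_line([*rod,.155],rate=.04);print(current_force().round(2))
servo_line([*rod,.32],rate=.15)
print(current_finger_gap(),current_force().round(2))
st=np.array([.5055,-.197])
servo_line([*st,.32],rate=.2)
sleep(.3)
for n in("scene","top"):
    c=capture(n); pickle.dump(c,open(f"{n}1.pkl","wb"))
    cv2.imwrite(f"pics/{n}1.png",c["image"])
print(current_clock(),current_position(),current_force())
S=pickle.load(open("scene1.pkl","rb"));T=pickle.load(open("top1.pkl","rb"))
a=cv2.resize(S["image"][100:250,220:340],(480,600));b=cv2.resize(T["image"][200:280,355:419],(320,400))
o=np.zeros((600,800,3),np.uint8);o[:,:480]=a;o[:400,480:]=b;cv2.imwrite("pics/hold.png",o)
```

```text
0.015611443696442143 29.99970316886902 [-1.13  0.18 -0.15] [0.47852723 0.10520997 0.14297264]
[ 0.09  0.23 -1.01]
0.015206246599774428 [-0.04  0.49 -0.79]
8.4083 [ 0.50553914 -0.19678211  0.32006846] [ 0.31439301 -0.69140276 -1.59497304]
```

View pics/hold.png

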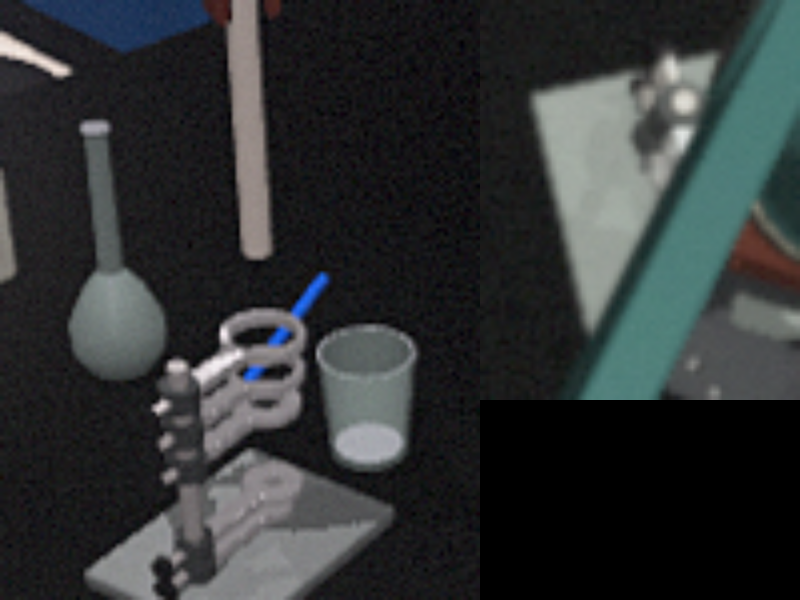

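```bash
cat > rodfit.py <<'E'
from h import *
def rodimg(c,X,zf,L=.1):
    """mean horizontal offset (px) of the rod's centre line from the line predicted for a vertical rod at X, at several heights"""
    g=c["image"].astype(int);out=[]
    for z in np.linspace(zf+.008,zf+L,9):
        u,v=proj(c,[*X,z]);vi=int(round(v));lo=int(u)-20
        row=g[vi,lo:lo+40].min(1);m=row>70
        # component nearest centre
        n,l,st,ce=cv2.connectedComponentsWithStats(m.astype(np.uint8).reshape(1,-1))
        k=min(range(1,n),key=lambda i:abs(ce[i][0]+lo-u)); 
        out.append((round(z,3),round(ce[k][0]+lo-u,2),int(st[k][4])))
    return out
E
python3 - <<'E'
from rodfit import *
S=pickle.load(open("scene1.pkl","rb"));X=[.50554,-.19678];zf=.185
print(*rodimg(S,X,zf),sep="\n")
u=np.array([proj(S,[*X,z]) for z in(.135,.185,.28)]);print(u)
w=cloud(S);m=np.zeros((480,640),bool);m[110:165,260:300]=1;m&=(w[...,2]>.19)&(w[...,2]<.29)&(np.hypot(w[...,0]-X[0],w[...,1]-X[1])<.03)
for lo in np.arange(.19,.29,.02):
    p=w[m&(abs(w[...,2]-lo-.01)<.01)];print(len(p),p.mean(0).round(4))
d=S["R"].T@[1,0,0];print("px->mm",.97/536*1000, "image-x dir",d)
E
```

```text
(np.float64(0.193), np.float64(-0.3), 8)
(np.float64(0.205), np.float64(0.03), 8)
(np.float64(0.216), np.float64(-0.15), 7)
(np.float64(0.228), np.float64(-0.32), 8)
(np.float64(0.239), np.float64(0.02), 8)
(np.float64(0.25), np.float64(-0.14), 7)
(np.float64(0.262), np.float64(-0.3), 8)
(np.float64(0.274), np.float64(0.05), 8)
(np.float64(0.285), np.float64(-0.6), 8)
[[285.36660362 182.87696415]
 [284.01930951 162.76887058]
 [281.25123086 121.45585366]]
62 [ 0.5101 -0.1919  0.1996]
69 [ 0.5098 -0.1923  0.2202]
66 [ 0.51   -0.1922  0.2401]
70 [ 0.5099 -0.1924  0.26  ]
73 [ 0.5101 -0.1926  0.28  ]
px->mm 1.8097014925373134 image-x dir [-0.73511518  0.67779944 -0.01391327]
```

```bash
cat > ringfit.py <<'E'
from h import *
from scipy.ndimage import map_coordinates
S=pickle.load(open("scene0.pkl","rb"));T=pickle.load(open("top0.pkl","rb"))
a=np.deg2rad(12);R=np.array([[np.cos(a),np.sin(a)],[-np.sin(a),np.cos(a)]])
t=np.linspace(0,2*np.pi,120,endpoint=False)
def samp(c,O,r,z,th):
    X=np.c_[O[0]+r*np.cos(th),O[1]+r*np.sin(th),np.full(len(th),z)]
    p=(X@c["R"].T+c["t"])@c["intrinsics"].T;p=p[:,:2]/p[:,2:]
    return map_coordinates(c["image"].min(2).astype(float),[p[:,1],p[:,0]],order=1)
th=t[np.abs((t-a+np.pi)%(2*np.pi)-np.pi)>.5]
def best(c,f,cx,cy,w=.007):
    g=np.arange(-w,w+1e-6,.0005);V=np.array([[f(c,(cx+i,cy+j)) for j in g] for i in g])
    i,j=np.unravel_index(V.argmax(),V.shape);return round(cx+g[i],4),round(cy+g[j],4),round(V.max(),1)
top=lambda c,O:np.mean([samp(c,O,r,.135,th) for r in(.020,.0215,.023)])-.5*samp(c,O,.0265,.135,th).mean()-.5*samp(c,O,.0165,.135,th).mean()
for n,c in(("S",S),("T",T)):
    O=best(c,top,.5065,-.1965);print(n,"top",O)
E
python3 ringfit.py
```

```text
S top (np.float64(0.505), np.float64(-0.198), np.float64(113.9))
T top (np.float64(0.5055), np.float64(-0.198), np.float64(34.0))
```

```bash
cat > desc.py <<'E'
from bench import *
from h import *
s=.135
a=np.deg2rad(12);O=np.array([.505,-.198]);RT=np.array([[np.cos(a),-np.sin(a)],[np.sin(a),np.cos(a)]])
def W(x,y): return O+RT@np.array([x,y])/1000
def st():
    p=current_position();q=RT.T@(p[:2]-O)*1000;f=current_force()
    return q.round(2),round((p[2]-s)*1000,2),np.r_[RT.T@f[:2],f[2]].round(2),round(current_clock(),1)
E
python3 - <<'E'
from desc import *
p=W(.1,-2.8)
servo_line([*p,.32]);sleep(.2);print(st())
hit=servo_line([*p,s+.100],rate=.06,contact_N=4);sleep(.3);print(hit,st())
if not hit:
    for y in(-2.8,-1.6,-4,-.5,-5.2):
        p=W(.1,y)
        servo_line([*p,s+.0935],rate=.03,contact_N=4);sleep(.15);print(y,"above",st())
        hit=servo_line([*p,s+.080],rate=.012,contact_N=3);print(hit,st())
        z=current_position()[2]-s
        if z<.0865: break
        servo_line([*current_position()[:2],s+.0945],rate=.03)
E
```

```text
(array([ 0.05, -2.83]), np.float64(184.97), array([ 0.58,  1.04, -0.86]), 8.9)
False (array([ 0.17, -2.85]), np.float64(100.14), array([ 0.45, -0.41, -0.86]), 10.7)
-2.8 above (array([ 0.14, -2.84]), np.float64(93.52), array([ 0.45, -0.34, -1.91]), 11.2)
False (array([-0.03, -2.68]), np.float64(79.89), array([-0.59,  1.35, -1.66]), 12.5)
```

Run:
```python
from desc import *
sleep(.2);print(st())
p=current_position()[:2]
for i in range(4):
    hit=servo_line([*p,s+.031],rate=.012,contact_N=3.5);a=st();sleep(.2);print(hit,a,st())
    break
```

```text
(array([-0.  , -2.67]), np.float64(79.91), array([-0.67,  1.38, -1.91]), 12.7)
True (array([-0.03, -2.37]), np.float64(35.69), array([-0.49, -0.21,  3.73]), 15.9) (array([-0.05, -2.37]), np.float64(35.69), array([0.92, 0.2 , 5.81]), 16.1)
```

Run:
```python
from desc import *
from rodfit import rodimg
p=current_position()
servo_line([*p[:2],p[2]-.0002+0],rate=.01) if current_force()[2]<1 else None
print(st())
move_gripper(.045);sleep(.3);print(st(),current_finger_gap())
p=current_position()
servo_line([*p[:2],.30],rate=.12);sleep(.2)
c=capture("scene");pickle.dump(c,open("scene2.pkl","wb"))
w=cloud(c);m=np.zeros((480,640),bool);m[110:190,255:310]=1;m&=(np.hypot(w[...,0]-p[0],w[...,1]-p[1])<.03)
for z in(.15,.165,.18,.195,.21):
    P=w[m&(abs(w[...,2]-z)<.006)];print(z,len(P),P.mean(0).round(4) if len(P) else 0)
print(st(), np.nanmax(np.where(m&(w[...,2]<.25),w[...,2],0)))
cv2.imwrite("pics/rel.png",cv2.resize(c["image"][100:250,220:340],(480,600)))
```

```text
(array([-0.05, -2.37]), np.float64(35.69), array([0.92, 0.2 , 5.81]), 16.1)
(array([-1.24, -1.06]), np.float64(34.66), array([-0.19, -0.74,  0.33]), 17.1) 0.04500919979751798
0.15 35 [ 0.5099 -0.1951  0.1494]
0.165 37 [ 0.5091 -0.1959  0.1651]
0.18 37 [ 0.51   -0.1953  0.1805]
0.195 41 [ 0.5097 -0.1951  0.1951]
0.21 54 [ 0.5078 -0.1968  0.2111]
(array([-1.42, -0.91]), np.float64(164.45), array([-0.25, -0.63,  0.73]), 18.5) 0.21774361705053677
```

View pics/rel.png

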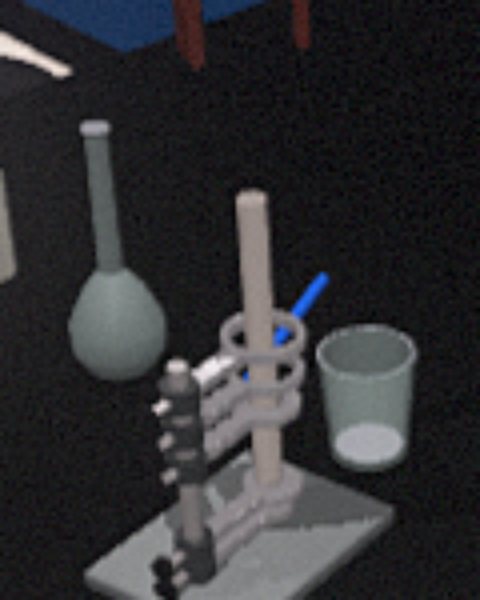

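The rod stands upright through the top three rings. Its top, at crop (252,195), measures about 0.216 m high, so the foot is about 36 mm up on the fourth ring. The gripper is clear.

```bash
python3 -c "
from bench import *
sleep(.5);print(close_job())"
```

```text
the job is handed in; nothing more can be done
None
```

The rod now stands by itself, upright through the first three rings with its foot on the fourth ring about 36 mm above the table, and I handed the job in at about 19 s; no verdict came back.

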